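# Restock the button tray: older jar forward, new pots stacked behind

## Robot

A 6-joint arm with a two-finger parallel gripper is mounted at the origin on the work surface. World frame = base frame: x ahead of the robot, y to its left, z up, the work surface at z = 0. Lengths are in m, angles in degrees, forces in N, time in s.
With the tool pointing down it reaches from about 0.4 to 0.825 m from the base axis. Payload 7 kg.
Tool frame: the origin (TCP) lies at the very end of the fingers, on their centre line; the grasp point (between the pads) lies 19 mm behind it; z points along the fingers, y is the line along which they close (so a half turn about z gives the same grasp; the last joint's range is limited). The gripper opens to 88 mm and grips with 3 to 60 N. Pads are 19 mm wide; open, the fingers measure 130 mm over their backs; the gripper's body (78 mm by 193 mm) begins 47 mm behind the grasp point.
Start: joints at [88.356, 20.546, 0.682, 0, -70.136, -16.507], TCP at [0.21, 0.641, 0.227] pointing down, gripper open.
Joint ranges: [-176.03, 176.03], [-82.01, 121.73], [-58.28, 71.71], [-173.87, 95.51], [-174.79, -0.11], [-173.66, 173.66]. Speed limits (degrees/s): [136.94, 136.94, 172.46, 180, 180, 180].

## Interface

Orientations are given as [roll, pitch, yaw] about the fixed x, y, z axes, in that order (R = Rz(yaw) Ry(pitch) Rx(roll)).
In Python, from plant import ctrl, viewer gives the robot as it stands.
- The arm moves only by the tool servo_tool, never from a script. Its argument "rows" is a list of rows, each a list of 6 numbers: the shift along the world's x, y, z in mm, then the turn, a rotation vector about the world's x, y, z in degrees. A call has 1 to 5 rows; each row shifts and turns the commanded pose from where the row before left it; what a row does not reach is not made up. A row lasts 1/12 s, in which the tool goes at most 41.7 mm and 7.16 degrees, less where a joint would pass 70% of its speed; a pose out of reach is approached as far as the arm can. A call is refused whole if a number of a shift passes 41.7 or a number of a turn 7.16, either way. A call with a gripper value outside its range is refused whole. "fingers" is the finger opening in mm, from 0 to 87.6, set as the call begins (left out, the last holds). The fingers move at their own pace and stop on an object; the grip force is fixed at half the most. Time passes only in rows, so rows that do not move let the fingers close. It gives the time, the measured TCP pose, the force and the opening at its end, in the units of the state.
- ctrl.get_obs(): the state, without advancing time (a new reading comes with each control period).
- viewer.snapshot(name): name is "scene" or "top" or "wrist"; returns (picture, depth): 420x560x3 uint8, red, green, blue; 420x560 float32, m along the optical axis (not along the pixel's ray), 0 where there is no reading.
- viewer.calibration(name): a dict with "fx", "fy", "cx", "cy" (pixels), "origin" and "rotation" of the camera in the world. Camera axes: x right, y up, looking along -z (the intrinsics and any distortion apply to the point x, -y, -z); pixel columns grow to the right and rows downward; lengths in m; the calibration is good to about 2 mm. A picture is of the moment at which its call begins: read the wrist's pose just before it. calibration takes no time and is no camera call; for the wrist camera it gives the pose at the moment of the call.
- ctrl.close_job(): hands the job in, once; it reports no verdict.
The state is a dict: "clock": time; "joint_pos": joint angles; "qvel": joint speeds; "tau": joint torques, N m; "tool_pos": TCP position; "orientation": TCP orientation; "force": force on the tool from outside, world axes, zero at the start; "moment": the same for the moment, N m; "opening": finger opening in m.
Only numpy, scipy, OpenCV 4.12 (cv2) and the standard library are available. Lean on these libraries where they do the work, as an engineer would, in place of code of your own. Each camera call takes 0.05 s, during which the arm holds its last target. There are 200 camera calls.

## Task

Restock the dark wooden button tray: first bring the older black-lidded jar forward from the rear felt onto the middle of the small front felt by the low lip. Then, one at a time, stack the three new white pots behind it in a straight pile centred on the rear felt: widest at the bottom, the middle one next, narrowest on top. Keep the jar and pots upright, do not disturb what is already placed, leave the organiser box, thread cone and tape measure where they are, and let go of everything.

Things in the scene. Friction and masses are not known exactly. Their poses are not given: they have to be found in the camera images.
- old_jar_center (a point): the older stock: pale, see-through jar with a black lid of the same diameter, 50 mm in diameter and 64 mm high, taller than the pots, standing on the tray's rear felt at the start. The point is its centre, half-way up; z is up along its axis
- wide_pot_center (a point): white round screw pot with a flat pale metal lid of the same diameter, 66 mm in diameter and 46 mm high (the widest of the three white pots), standing upright on the table; smooth, straight-sided, grip it across the diameter. The point is its centre, half-way up; z is up along its axis
- middle_pot_center (a point): white round screw pot with a flat pale metal lid of the same diameter, 54 mm in diameter and 42 mm high (the middle one of the three white pots), standing upright on the table; smooth, straight-sided, grip it across the diameter. The point is its centre, half-way up; z is up along its axis
- narrow_pot_center (a point): white round screw pot with a flat pale metal lid of the same diameter, 42 mm in diameter and 40 mm high (the narrowest of the three white pots), standing upright on the table; smooth, straight-sided, grip it across the diameter. The point is its centre, half-way up; z is up along its axis
- tray: fixed low dark wooden display tray, 240 mm long (its x) by 120 mm wide (its y), floor 8 mm thick, no side walls. Its front end (-x) has a low lip, 6 mm high above the floor and 5 mm thick; its rear end (+x) has a back board 30 mm high above the floor and 10 mm thick. Origin at the centre of its underside, on the table
- front_felt: fixed small grey felt disc on the tray floor near the low front lip, 56 mm in diameter, 2 mm thick. Origin at the centre of its underside, 8 mm above the table; its top is 10 mm above the table
- rear_felt: fixed larger grey felt disc on the tray floor near the back board, 74 mm in diameter, 2 mm thick. Origin at the centre of its underside, 8 mm above the table; its top is 10 mm above the table. About 110 mm behind the front felt
- organiser: closed flat notions box, grey with a white lid and paper label, about 205 x 134 mm, 45 mm high. Origin at the centre of its underside. Bystander: not to be moved
- cone: blue thread cone standing upright, 60 mm across the foot, 95 mm high. Origin at the centre of its foot. Bystander: not to be moved
- tape: round yellow tape measure case lying flat, 54 mm across, 16 mm high. Origin at the centre of its underside. Bystander: not to be moved
There are look-alikes about, which are no part of the job. What is shaped like the part that bears wide_pot_center but green or turquoise is not meant.

How it is judged:
By the outcome, as a careful person would: the job done as asked, in the order asked, and still so for the second after the job is handed in, with the robot touching nothing.
It also fails if it takes over 96 s, if anything falls off the work surface, if the arm or the gripper's body presses on something with over 40 N, if the wrist force passes 120 N, or if a joint passes its speed limit or range.

## Working session

There is one attempt and no reset: what is moved stays moved. The work goes in short steps, Python scripts to look and compute and a tool call to move; the robot and the scene stay as the last step left them, time stands still between calls to the robot, and variables do not carry over. Pictures are saved under pics/ and viewed, on a budget of 14 in all, crops included, one or two more only if the job needs it, and the job is handed in when it is done.

Besides the shell and the picture viewer there is one more tool, called after ">>>" as a command line: name --pt "numbers of a row" for each row, then --argument value for the rest. servo_tool: Moves the arm, as the interface text tells. Its arguments: {"type":"object","properties":{"rows":{"type":"array","items":{"type":"array","items":{"type":"number"}}},"fingers":{"type":"number"}},"required":["rows"]}

```bash
mkdir -p pics; cat > h.py <<'E'
import numpy as np, cv2
from plant import ctrl, viewer
def snap(name, fn=None):
    c=viewer.calibration(name); im,d=viewer.snapshot(name)
    if fn: cv2.imwrite('pics/'+fn, im[:,:,::-1])
    v,u=np.mgrid[0:d.shape[0],0:d.shape[1]]
    P=np.stack([(u-c['cx'])/c['fx']*d, -(v-c['cy'])/c['fy']*d, -d],-1)
    W=P@np.array(c['rotation']).T+np.array(c['origin']); W[d==0]=np.nan
    return im,d,W,c
E
python3 - <<'E'
from h import *
for n in('top','scene'):
    im,d,W,c=snap(n,n+'1.png'); np.savez(n+'1.npz',im=im,W=W); print(n,c)
print(ctrl.get_obs())
E
```

```text
Traceback (most recent call last):
  File "h.py", line 8, in snap
    W=P@np.array(c['rotation']).T+np.array(c['origin']); W[d==0]=np.nan
      ~~~~~~~~~~~~~~~~~~~~~~~~~~~^~~~~~~~~~~~~~~~~~~~~~
ValueError: operands could not be broadcast together with shapes (420,560) (3,)
```

View pics/top1.png

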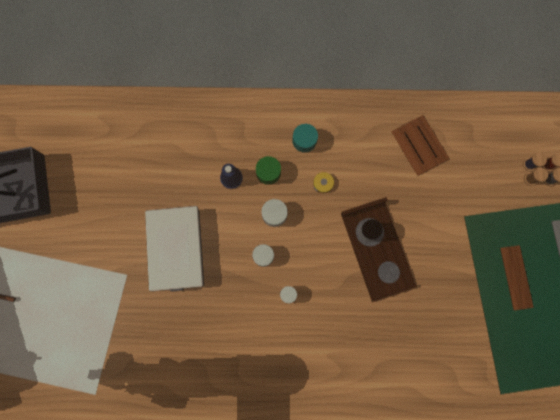

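The top view shows, in pixels:
- **White pots:** (274,212), (263,255) and (289,295).
- **Tray:** the jar stands on the rear felt at (371,231), and the front felt is at (389,272).
- **Bystanders:** tape (324,182), cone (231,176), organiser (174,248).
- **Look-alikes:** green pots at (268,170) and (305,138).

```bash
sed -i "s/W=P@np.array(c\['rotation'\]).T/W=P@rot(c['rotation']).T/" h.py; cat >> h.py <<'E'
from scipy.spatial.transform import Rotation as Ro
def rot(r):
    r=np.array(r,float)
    return r if r.shape==(3,3) else Ro.from_euler('xyz',r,degrees=True).as_matrix()
E
python3 - <<'E'
from h import *
for n in('top','scene'):
    im,d,W,c=snap(n,n+'2.png'); np.savez(n+'1.npz',im=im,W=W,d=d); print(n,c)
    if n=='top':
        for p in [(274,212),(263,255),(289,295),(372,230),(389,272),(324,182),(231,176),(174,248),(268,170),(305,138),(330,260)]: print(p,W[p[1],p[0]].round(4))
print(ctrl.get_obs())
E
```

```text
top {'fx': 504.7518966651601, 'fy': 504.7518966651601, 'cx': 277.45848915912705, 'cy': 210.2475532700695, 'origin': array([0.42782799, 0.00218324, 1.30345139]), 'rotation': array([  9.86216334,  -0.17628357, -89.40338569])}
(274, 212) [0.6424 0.0093 0.0426]
(263, 255) [0.5336 0.0356 0.038 ]
(289, 295) [ 0.4355 -0.0302  0.0386]
(372, 230) [ 0.5957 -0.2334  0.0676]
(389, 272) [ 0.4962 -0.2858  0.0081]
(324, 182) [ 0.7282 -0.1204  0.0152]
(231, 176) [0.7263 0.1173 0.078 ]
(174, 248) [0.548  0.2575 0.047 ]
(268, 170) [0.7521 0.026  0.0413]
(305, 138) [ 0.838  -0.069   0.0443]
(330, 260) [ 0.5262 -0.1368 -0.0055]
scene {'fx': 475.8535428520252, 'fy': 475.8535428520252, 'cx': 279.9566975075101, 'cy': 208.83101816869825, 'origin': array([ 1.02719961, -0.73947558,  0.90280905]), 'rotation': array([44.16914195,  0.45123752, 28.18192666])}
{'clock': 0.15, 'joint_pos': array([ 8.83557143e+01,  2.05809483e+01,  6.46748487e-01, -1.41062267e-02,
       -7.01354444e+01, -1.65097706e+01]), 'qvel': array([-0.11457494, -0.18280568,  0.08432288,  0.18699398,  0.05233602,
       -0.02669474]), 'tau': array([ 2.59202989e-04, -5.83273065e+01,  2.93289363e+01,  7.00116679e+00,
        8.81911459e-03, -1.03562281e-04]), 'tool_pos': array([0.21019378, 0.64106098, 0.22585854]), 'orientation': array([ 1.79929458e+02, -7.07724318e-03, -1.81588533e+01]), 'force': array([ 0.27201502, -0.43633346, -0.66036262]), 'moment': array([ 0.0117651 , -0.02833206,  0.01747714]), 'opening': 0.08778389181176842}
```

View pics/scene2.png

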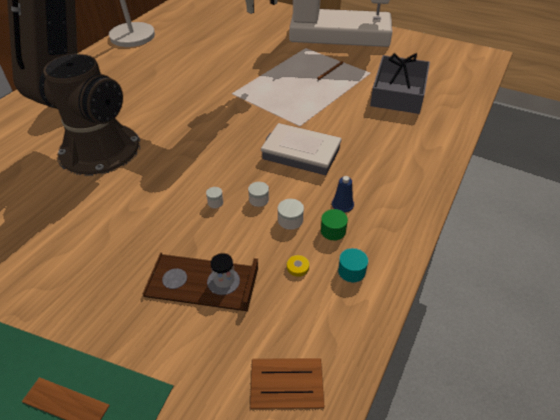

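```bash
cat >> h.py <<'E'
def rayplane(c,uv,z):
    uv=np.atleast_2d(np.asarray(uv,float)); o=np.array(c['origin'])
    r=np.stack([(uv[:,0]-c['cx'])/c['fx'],-(uv[:,1]-c['cy'])/c['fy'],-np.ones(len(uv))],-1)@rot(c['rotation']).T
    return o+r*((z-o[2])/r[:,2])[:,None]
def pix(c,p):
    q=(np.atleast_2d(p)-np.array(c['origin']))@rot(c['rotation'])
    return np.stack([c['cx']+c['fx']*q[:,0]/-q[:,2], c['cy']-c['fy']*q[:,1]/-q[:,2]],-1)
def blob(mask,near):
    "largest-overlap component nearest a pixel -> contour"
    cs,_=cv2.findContours(mask.astype(np.uint8),cv2.RETR_EXTERNAL,cv2.CHAIN_APPROX_NONE)
    cs=[k for k in cs if cv2.contourArea(k)>20]
    return min(cs,key=lambda k:np.hypot(*(k[:,0].mean(0)-near)))[:,0]
def circ(c,k,z):
    "contour of a disc at height z -> world centre, diameter (mm)"
    p=rayplane(c,k,z)[:,:2]; A=np.c_[2*p,np.ones(len(p))]
    s=np.linalg.lstsq(A,(p**2).sum(1),rcond=None)[0]
    return s[:2], 2e3*np.sqrt(s[2]+s[0]**2+s[1]**2)
E
python3 - <<'E'
from h import *
for n,pts in (('top',[(274,212,.046),(263,255,.042),(289,295,.04),(372,230,.074),(389,272,.01)]),('scene',[(290,209,.046),(258,189,.042),(214,193,.04),(222,262,.074),(175,278,.01)])):
    im=np.load(n+'1.npz')['im']; W=np.load(n+'1.npz')['W'];c=viewer.calibration(n)
    hsv=cv2.cvtColor(im,cv2.COLOR_RGB2HSV).astype(int); 
    for u,v,z in pts:
        t=hsv[v,u]
        m=(abs(hsv[:,:,2]-t[2])<45)&(abs(hsv[:,:,1]-t[1])<50)
        try:
            k=blob(m,(u,v)); print(n,(u,v),t,'circ',*[np.round(x,4) for x in circ(c,k,z)],'bbox',cv2.boundingRect(k))
        except Exception as e: print(n,u,v,t,e)
    dark=(hsv[:,:,2]<85)
    if n=='top':
        s=np.zeros_like(dark); s[190:310,330:425]=1
        k=blob(dark&s,(380,250)); r=cv2.minAreaRect(k); b=cv2.boxPoints(r); print('tray',r, rayplane(c,b,.008).round(4)[:,:2])
        big=cv2.resize(im[110:320,150:430],None,fx=2.8,fy=2.8,interpolation=cv2.INTER_CUBIC); cv2.imwrite('pics/topbig.png',big[:,:,::-1])
E
```

```text
top (274, 212) [ 27  31 148] circ [0.6429 0.0097] 64.3246 bbox (261, 199, 26, 26)
top (263, 255) [ 28  29 149] circ [0.534  0.0363] 52.1888 bbox (252, 244, 22, 22)
top (289, 295) [ 28  26 154] circ [ 0.4373 -0.0279] 39.5674 bbox (280, 286, 17, 17)
top (372, 230) [ 15 108  33] circ [ 0.6012 -0.2326] 120.955 bbox (342, 198, 59, 64)
top (389, 272) [12 32 79] circ [ 0.4965 -0.2839] 53.4896 bbox (378, 261, 22, 22)
tray ((382.550048828125, 248.1499786376953), (95.50077819824219, 57.23721694946289), 71.56505584716797) [[ 0.6505 -0.1632]
 [ 0.7002 -0.3061]
 [ 0.4658 -0.376 ]
 [ 0.4191 -0.2369]]
scene (290, 209) [ 26  20 175] circ [0.6487 0.0077] 62.5642 bbox (278, 199, 26, 18)
scene (258, 189) [ 26  21 170] circ [0.5395 0.0347] 50.9786 bbox (248, 182, 21, 14)
scene (214, 193) [ 28  23 170] circ [ 0.442 -0.03 ] 39.0172 bbox (206, 187, 16, 11)
scene (222, 262) [15 27 19] circ [ 0.6065 -0.2393] 47.7486 bbox (211, 254, 22, 20)
scene (175, 278) [170   8  94] circ [ 0.501  -0.2867] 53.7913 bbox (162, 269, 25, 20)
```

View pics/topbig.png

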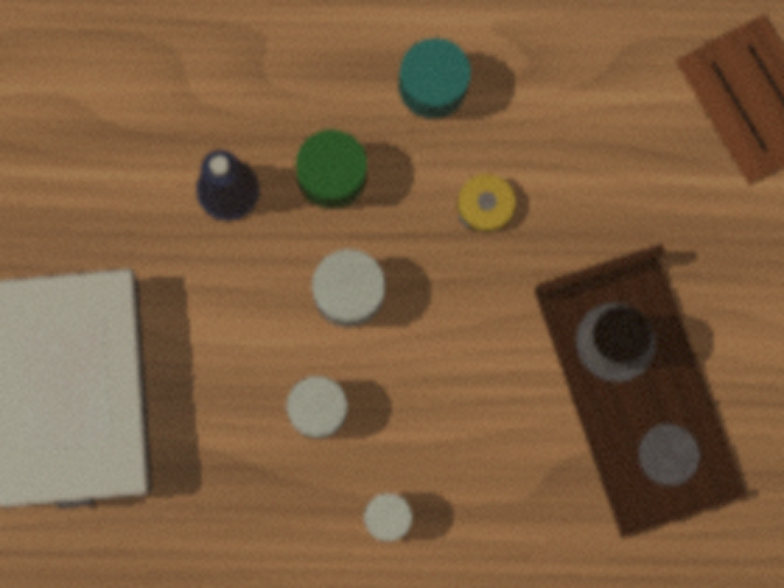

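The close-up shows the jar sitting on the rear felt, centred at crop pixel (616,342), and the front felt at (668,455). The path along the row of pots is clear. I'll move above the tray and turn to about yaw 19° so the fingers close across the tray.

>>> servo_tool --pt "13.6 -36 1 0 0 1.5" --pt "13.6 -36 1 0 0 1.5" --pt "13.6 -36 1 0 0 1.5" --pt "13.6 -36 1 0 0 1.5" --pt "13.6 -36 1 0 0 1.5"

```text
clock: 0.57
tool_pos: [0.2785, 0.4595, 0.2312]
orientation: [180.0, 0.0, -10.6]
force: [0.6, 0.4, 0.3]
opening: 0.0875
```

>>> servo_tool --pt "13.6 -36 1 0 0 1.5" --pt "13.6 -36 1 0 0 1.5" --pt "13.6 -36 1 0 0 1.5" --pt "13.6 -36 1 0 0 1.5" --pt "13.6 -36 1 0 0 1.5"

```text
clock: 0.98
tool_pos: [0.3464, 0.2794, 0.2366]
orientation: [-180.0, -0.0, -3.1]
force: [0.5, -0.0, -0.4]
opening: 0.0878
```

>>> servo_tool --pt "13.6 -36 1 0 0 1.5" --pt "13.6 -36 1 0 0 1.5" --pt "13.6 -36 1 0 0 1.5" --pt "13.6 -36 1 0 0 1.5" --pt "13.6 -36 1 0 0 1.5"

```text
clock: 1.4
tool_pos: [0.4143, 0.0995, 0.2419]
orientation: [-180.0, -0.0, 4.5]
force: [0.0, 0.1, 0.6]
opening: 0.0876
```

>>> servo_tool --pt "13.6 -36 1 0 0 1.5" --pt "13.6 -36 1 0 0 1.5" --pt "13.6 -36 1 0 0 1.5" --pt "13.6 -36 1 0 0 1.5" --pt "13.6 -36 1 0 0 1.5"

```text
clock: 1.82
tool_pos: [0.4824, -0.0807, 0.2467]
orientation: [-180.0, -0.0, 11.9]
force: [1.1, 1.0, -0.2]
opening: 0.0875
```

>>> servo_tool --pt "13.6 -36 1 0 0 1.5" --pt "13.6 -36 1 0 0 1.5" --pt "13.6 -36 1 0 0 1.5" --pt "13.6 -36 1 0 0 1.5" --pt "13.6 -36 1 0 0 1.5"

```text
clock: 2.23
tool_pos: [0.5505, -0.2606, 0.2513]
orientation: [-180.0, 0.0, 19.4]
force: [1.2, 2.1, -0.5]
opening: 0.0877
```

>>> servo_tool --pt "0 0 0 0 0 0" --pt "0 0 0 0 0 0"

```text
clock: 2.4
tool_pos: [0.5501, -0.2605, 0.2501]
orientation: [-179.9, 0.1, 19.2]
force: [-0.6, 0.7, 0.3]
opening: 0.0878
```

```bash
python3 - <<'E'
from h import *
o=ctrl.get_obs(); print({k:np.round(o[k],3) for k in('joint_pos','tool_pos','orientation','clock')})
im,d,W,c=snap('wrist','wr1.png'); np.savez('wr1.npz',im=im,W=W,d=d,**{k:c[k] for k in c}); print(c)
E
```

```text
{'joint_pos': array([-6.9750e+00,  1.3621e+01, -5.9500e+00, -9.0000e-03, -7.0556e+01,
        1.1613e+02]), 'tool_pos': array([ 0.55, -0.26,  0.25]), 'orientation': array([-1.79937e+02,  1.10000e-01,  1.91520e+01]), 'clock': np.float64(2.4)}
{'fx': 343.53518388743953, 'fy': 343.53518388743953, 'cx': 278.58657777789983, 'cy': 205.18318576475724, 'origin': array([ 0.61467433, -0.23834436,  0.40853492]), 'rotation': array([-1.49681255e+01,  4.93996315e-02, -7.08742677e+01])}
```

View pics/wr1.png

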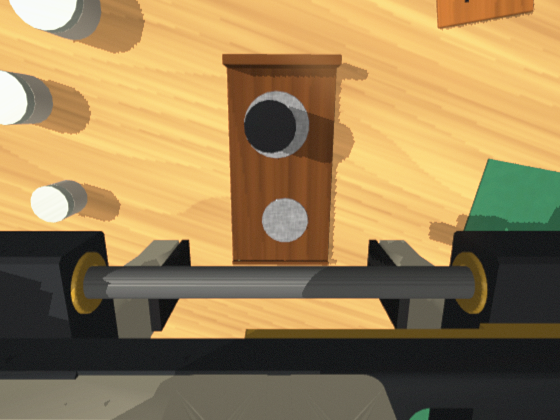

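The wrist view shows the tray aligned with the image. The front felt is at (285,219), the rear felt at about (276,125), and the jar lid at (270,126). I'll fit these now.

```bash
python3 - <<'E'
from h import *
D=np.load('wr1.npz'); im=D['im']; c={k:D[k] for k in('fx','fy','cx','cy','origin','rotation')}
hsv=cv2.cvtColor(im,cv2.COLOR_RGB2HSV).astype(int)
felt=(hsv[:,:,1]<50)&(hsv[:,:,2]>70)
k=blob(felt,(285,219)); print('front felt',*circ(c,k,.010))
lid=(hsv[:,:,2]<60); s=np.zeros_like(lid); s[90:165,235:320]=1
k=blob(lid&s,(270,126)); print('lid',*circ(c,k,.074),cv2.boundingRect(k))
# rear felt: outer points from hull of felt|lid comp: keep points away from lid
k2=blob(felt&s,(285,130)); lc=circ(c,k,.074)
f=rayplane(c,k2,.010); A=k[:,None,:]-k2[None]; far=np.hypot(A[...,0],A[...,1]).min(0)>4
from scipy.optimize import least_squares
p=f[far][:,:2]
r=least_squares(lambda q:np.hypot(*(p-q[:2]).T)-.037,[.6,-.236],loss='soft_l1',f_scale=.001); print('rear felt R37',r.x,'n',len(p),'res',np.abs(r.fun).mean(),'freefit',circ(c,k2[far],.010))
# tray side edges
g=(hsv[:,:,2]<190)&(hsv[:,:,1]>80)
for row in (80,180,240):
    xs=np.where(g[row,200:360])[0]+200; print(row,xs.min(),xs.max(),rayplane(c,[[xs.min(),row],[xs.max(),row]],.008)[:,:2].round(4).tolist())
for u,v in((285,219),(285,205),(300,125),(285,245)): print(D['W'][v,u].round(4))
for n,uv,z in (('wide',(46,0),.046),('mid',(0,97),.042),('nar',(55,200),.04)):
    m=(hsv[:,:,1]<40)&(hsv[:,:,2]>235); k=blob(m,uv); print(n,cv2.boundingRect(k),*circ(c,k,z))
E
```

```text
front felt [ 0.4985662  -0.28579942] 54.2959284887933
lid [ 0.60037681 -0.23412357] 47.48405723745355 (244, 100, 52, 53)
rear felt R37 [ 0.60110507 -0.23875858] n 126 res 0.0005751461656266083 freefit (array([ 0.60160865, -0.2394458 ]), np.float64(72.37963153095964))
80 227 340 [[0.6294, -0.1728], [0.6701, -0.2902]]
180 231 336 [[0.5241, -0.2098], [0.5648, -0.3272]]
240 232 332 [[0.4522, -0.2332], [0.4929, -0.3503]]
[ 0.5004 -0.2858  0.0112]
[nan nan nan]
[ 0.6105 -0.2651  0.01  ]
[ 0.4679 -0.2973  0.0089]
wide (9, 0, 67, 30) [0.63329651 0.004255  ] 44.42017877777667
mid (0, 71, 27, 54) [0.53738302 0.02707225] 39.744298263121806
nar (31, 186, 37, 36) [ 0.43892768 -0.02901158] 39.643745113962694
```

Felt centres are front (0.4985,-0.2858) and rear (0.601,-0.239), the jar is at about (0.6005,-0.2345), and the tray yaw is about 19°. Next I'll grasp the jar.

>>> servo_tool --pt "25 13 -5 0 0 0" --pt "25 13 -30 0 0 0" --pt "0 0 -35 0 0 0" --pt "0 0 -35 0 0 0" --pt "0 0 -35 0 0 0"

```text
clock: 2.87
tool_pos: [0.6003, -0.2306, 0.1108]
orientation: [180.0, -0.1, 19.5]
force: [0.3, 0.3, -0.4]
opening: 0.0877
```

>>> servo_tool --pt "0 0 -30 0 0 0" --pt "0 0 -25 0 0 0" --pt "0 0 -20 0 0 0" --pt "0 0 -10 0 0 0" --pt "0 0 0 0 0 0"

```text
clock: 3.28
tool_pos: [0.5987, -0.2312, 0.0246]
orientation: [-179.9, 0.2, 19.4]
force: [0.2, 0.0, 0.1]
opening: 0.0878
```

>>> servo_tool --pt "0 0 0 0 0 0" --pt "0 0 0 0 0 0" --pt "0 0 0 0 0 0" --pt "0 0 0 0 0 0" --pt "0 0 0 0 0 0" --fingers 44

```text
clock: 3.7
tool_pos: [0.6008, -0.2327, 0.0277]
orientation: [180.0, -0.1, 19.3]
force: [-0.1, 0.0, -0.3]
opening: 0.0595
```

>>> servo_tool --pt "0 0 0 0 0 0" --pt "0 0 0 0 0 0" --pt "0 0 0 0 0 0"

```text
clock: 3.95
tool_pos: [0.6006, -0.2328, 0.027]
orientation: [180.0, -0.0, 19.4]
force: [-0.5, -0.0, 3.5]
opening: 0.0493
```

>>> servo_tool --pt "0 0 0 0 0 0" --pt "0 0 0 0 0 0" --pt "0 0 8 0 0 0" --pt "0 0 12 0 0 0" --pt "0 0 0 0 0 0"

```text
clock: 4.37
tool_pos: [0.6016, -0.2328, 0.0491]
orientation: [179.9, -0.1, 19.4]
force: [0.3, 0.1, -0.8]
opening: 0.0488
```

```bash
cat >> h.py <<'E'
def wsnap(fn):
    o=ctrl.get_obs(); im,d,W,c=snap('wrist',fn+'.png'); np.savez(fn+'.npz',im=im,W=W,d=d,**c)
    print('t',round(o['clock'],2),'tcp',np.round(o['tool_pos'],4),np.round(o['orientation'],1),'F',np.round(o['force'],1),'open',round(o['opening'],4)); return im,d,W,c
E
python3 - <<'E'
from h import *
im,d,W,c=wsnap('wr2')
E
```

```text
t 4.37 tcp [ 0.6016 -0.2328  0.0491] [ 1.799e+02 -1.000e-01  1.940e+01] F [ 0.3  0.1 -0.8] open 0.0488
```

View pics/wr2.png

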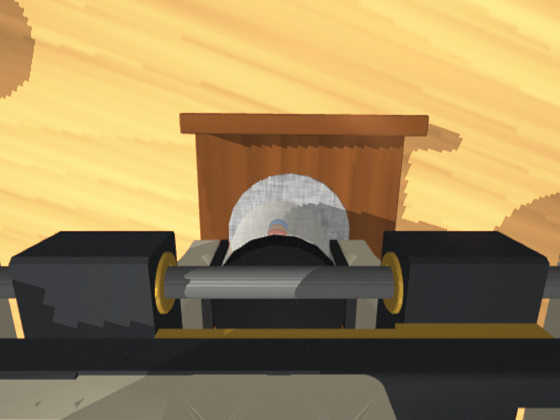

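The held jar shows its lid arc with the top at (279,236). The rear felt behind it has its edge from (229,225) to (349,225). I'll fit both arcs.

```bash
cat >> h.py <<'E'
from scipy.optimize import least_squares
def arcfit(c,px,z,R,x0):
    p=rayplane(c,px,z)[:,:2]
    r=least_squares(lambda q:np.hypot(*(p-q[:2]).T)-R,x0,loss='soft_l1',f_scale=.0007)
    return r.x.round(4),round(1e3*np.abs(r.fun).mean(),2)
def edge(mask,cols,lo,hi,first=True):
    "per column the first row (from lo) where mask is true, at half pixel"
    out=[]
    for u in cols:
        r=np.where(mask[lo:hi,u])[0]
        if len(r): out.append((u,lo+(r[0] if first else r[-1])+(-.5 if first else .5)))
    return np.array(out)
def load(fn):
    D=np.load(fn+'.npz'); return D['im'],{k:D[k] for k in('fx','fy','cx','cy','origin','rotation')},D['W']
E
python3 - <<'E'
from h import *
im,c,W=load('wr2'); hsv=cv2.cvtColor(im,cv2.COLOR_RGB2HSV).astype(int)
blk=hsv[:,:,2]<50
e=edge(blk,range(245,318),225,262); print(e[::12].tolist(),arcfit(c,e,.074+.0215,.025,[.6,-.233]))
felt=(hsv[:,:,1]<60)&(hsv[:,:,2]>60)
e=edge(felt,range(236,345),165,225); print(e[::15].tolist(),arcfit(c,e,.010,.037,[.6,-.233]))
R=rot(c['rotation']);print('cam-tcp',c['origin']-np.array([.6016,-.2328,.0491]))
E
```

```text
[[245.0, 244.5], [257.0, 238.5], [269.0, 235.5], [281.0, 235.5], [293.0, 236.5], [305.0, 240.5], [317.0, 246.5]] (array([ 0.6036, -0.232 ]), np.float64(0.13))
[[236.0, 202.5], [251.0, 185.5], [266.0, 177.5], [281.0, 174.5], [296.0, 174.5], [311.0, 177.5], [326.0, 185.5], [341.0, 202.5]] (array([ 0.6015, -0.2394]), np.float64(0.16))
cam-tcp [0.06366983 0.02250779 0.15867066]
```

>>> servo_tool --pt "-20 -10.5 0 0 0 0" --pt "-32 -16 0 0 0 0" --pt "-30 -16 0 0 0 0" --pt "-20 -10 0 0 0 0" --pt "0 0 0 0 0 0"

```text
clock: 4.83
tool_pos: [0.4936, -0.286, 0.0463]
orientation: [-179.9, 0.1, 19.2]
force: [-0.3, 1.3, -1.8]
opening: 0.0493
```

>>> servo_tool --pt "0 0 -8 0 0 0" --pt "0 0 -6 0 0 0" --pt "0 0 -2 0 0 0" --pt "0 0 0 0 0 0"

```text
clock: 5.17
tool_pos: [0.4983, -0.2846, 0.0293]
orientation: [-179.9, 0.1, 19.4]
force: [-0.1, -0.1, -1.3]
opening: 0.0491
```

>>> servo_tool --pt "0 0 -2 0 0 0" --pt "0 0 0 0 0 0"

```text
clock: 5.33
tool_pos: [0.4986, -0.2847, 0.028]
orientation: [-180.0, 0.0, 19.4]
force: [0.0, -0.2, -0.6]
opening: 0.0491
```

>>> servo_tool --pt "0 0 0 0 0 0" --pt "0 0 0 0 0 0"

```text
clock: 5.5
tool_pos: [0.4985, -0.285, 0.0286]
orientation: [180.0, -0.0, 19.4]
force: [0.6, 0.3, -1.9]
opening: 0.0492
```

>>> servo_tool --pt "1 -0.5 -1 0 0 0" --pt "0 0 -0.5 0 0 0" --pt "0 0 0 0 0 0" --pt "0 0 0 0 0 0"

```text
clock: 5.83
tool_pos: [0.4993, -0.2856, 0.0271]
orientation: [180.0, -0.0, 19.3]
force: [0.8, 0.7, -2.0]
opening: 0.0492
```

>>> servo_tool --pt "0 0 -0.7 0 0 0" --pt "0 0 0 0 0 0" --pt "0 0 0 0 0 0"

```text
clock: 6.08
tool_pos: [0.4994, -0.2857, 0.027]
orientation: [180.0, -0.0, 19.4]
force: [-1.6, 1.8, 5.6]
opening: 0.0491
```

>>> servo_tool --pt "0 0 0 0 0 0" --pt "0 0 0 0 0 0" --pt "0 0 0 0 0 0" --pt "0 0 0 0 0 0" --pt "0 0 0 0 0 0" --fingers 87.6

```text
clock: 6.5
tool_pos: [0.4993, -0.2856, 0.0262]
orientation: [-180.0, 0.0, 19.3]
force: [-0.4, -0.4, -0.1]
opening: 0.0771
```

>>> servo_tool --pt "0 0 0 0 0 0" --pt "0 0 10 0 0 0" --pt "0 0 25 0 0 0" --pt "0 0 40 0 0 0" --pt "0 0 40 0 0 0"

```text
clock: 6.92
tool_pos: [0.4983, -0.2854, 0.1425]
orientation: [-179.9, 0.1, 19.4]
force: [0.5, -0.5, -0.1]
opening: 0.0873
```

>>> servo_tool --pt "-10 -3 38 0 0 0" --pt "-10 -3 38 0 0 0" --pt "-9 -3 35 0 0 0" --pt "0 0 0 0 0 0" --pt "0 0 0 0 0 0"

```text
clock: 7.33
tool_pos: [0.4709, -0.2951, 0.256]
orientation: [179.8, -0.3, 19.3]
force: [0.3, 0.4, -0.9]
opening: 0.0875
```

```bash
python3 - <<'E'
from h import *
im,d,W,c=wsnap('wr3')
E
```

```text
t 7.33 tcp [ 0.4709 -0.2951  0.256 ] [179.8  -0.3  19.3] F [ 0.3  0.4 -0.9] open 0.0875
```

View pics/wr3.png

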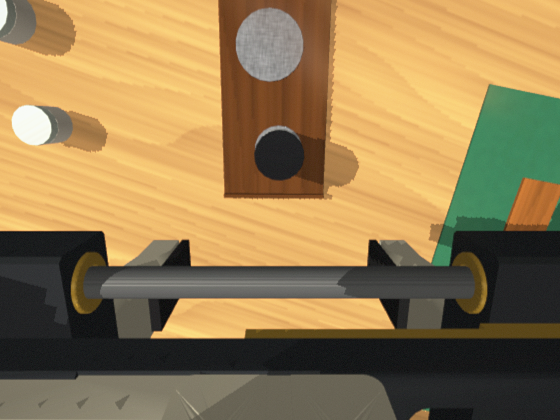

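The jar stands on the front felt with its lid at (279,153), and the rear felt is empty at (269,45). I'll measure both.

```bash
python3 - <<'E'
from h import *
im,c,W=load('wr3'); hsv=cv2.cvtColor(im,cv2.COLOR_RGB2HSV).astype(int)
s=np.zeros(hsv.shape[:2],bool); s[110:190,235:320]=1
k=blob((hsv[:,:,2]<60)&s,(279,153)); print('lid',*circ(c,k,.074),cv2.boundingRect(k))
felt=(hsv[:,:,1]<60)&(hsv[:,:,2]>60)
k=blob(felt&~s,(269,45)); print('rear',*circ(c,k,.010))
for fn,ctr in (('front',[.4985,-.2858]),):
    print('front felt pred bbox', [pix(c,[*(np.array(ctr)+.028*np.array([np.cos(a),np.sin(a)])),.010]).round(1).tolist() for a in np.radians([19,64,109,154])])
e=edge(felt,range(256,300),115,150); print(e[::4].tolist(),arcfit(c,e[(e[:,0]<280)],.010,.028,[.4985,-.2858]))
cv2.imwrite('pics/c3.png',cv2.resize(im[105:190,220:340],None,fx=6,fy=6,interpolation=cv2.INTER_CUBIC)[:,:,::-1])
E
```

```text
lid [ 0.49925156 -0.28663488] 47.91731559208197 (255, 130, 50, 50)
rear [ 0.6015386  -0.23955581] 72.29768781411705
front felt pred bbox [[[278.1, 125.0]], [[260.9, 132.2]], [[254.0, 149.5]], [[261.1, 166.4]]]
[[256.0, 140.5], [260.0, 133.5], [264.0, 129.5], [268.0, 127.5], [272.0, 126.5], [276.0, 125.5], [280.0, 125.5], [284.0, 125.5], [288.0, 127.5], [292.0, 130.5], [296.0, 133.5]] (array([ 0.4982, -0.286 ]), np.float64(0.2))
```

View pics/c3.png

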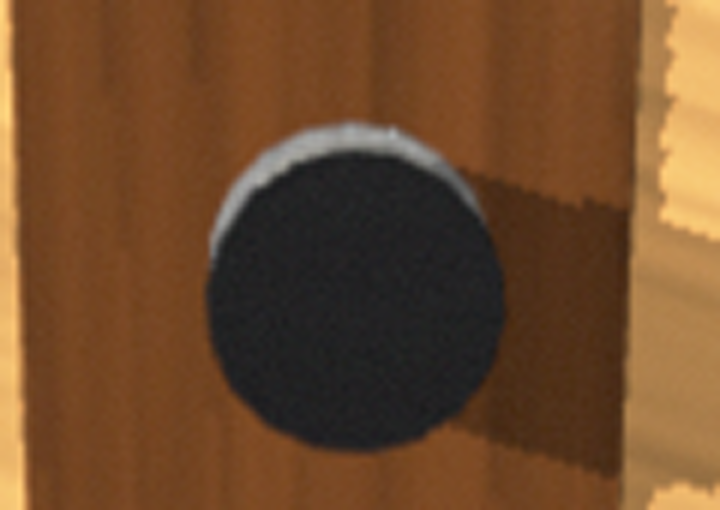

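The jar is within about 1 mm of the front felt's centre. Next is the wide pot; I'll look at it from above first.

>>> servo_tool --pt "11 28 0 0 0 0" --pt "12 29 0 0 0 0" --pt "12 29 0 0 0 0" --pt "12 29 0 0 0 0" --pt "12 29 0 0 0 0"

```text
clock: 7.8
tool_pos: [0.5289, -0.1491, 0.251]
orientation: [-179.9, 0.1, 19.3]
force: [-0.1, -0.0, -1.0]
opening: 0.0875
```

>>> servo_tool --pt "12 29 0 0 0 0" --pt "12 29 0 0 0 0" --pt "12 29 0 0 0 0" --pt "12 29 0 0 0 0" --pt "11 25 0 0 0 0"

```text
clock: 8.22
tool_pos: [0.5881, -0.0076, 0.2508]
orientation: [-180.0, 0.2, 19.4]
force: [0.1, -0.6, -0.6]
opening: 0.0878
```

>>> servo_tool --pt "0 0 0 0 0 0" --pt "0 0 0 0 0 0" --pt "0 0 0 0 0 0"

```text
clock: 8.47
tool_pos: [0.5877, -0.0096, 0.251]
orientation: [-180.0, 0.2, 19.4]
force: [-0.3, -0.8, 0.5]
opening: 0.0875
```

```bash
cat >> h.py <<'E'
def whites(c,im,specs):
    hsv=cv2.cvtColor(im,cv2.COLOR_RGB2HSV).astype(int)
    for n,xy,z in specs:
        uv=pix(c,[*xy,z])[0]; u,v=int(uv[0]),int(uv[1])
        if not(0<=u<560 and 0<=v<230): print(n,'out of view',uv); continue
        t=np.median(hsv[v-3:v+4,u-3:u+4].reshape(-1,3),axis=0)
        m=(hsv[:,:,1]<t[1]+30)&(abs(hsv[:,:,2]-t[2])<22); m[230:]=0
        k=blob(cv2.morphologyEx(m.astype(np.uint8),cv2.MORPH_OPEN,np.ones((3,3))),uv)
        print(n,uv.round(),t,cv2.boundingRect(k),*circ(c,cv2.convexHull(k)[:,0],z))
E
python3 - <<'E'
from h import *
im,d,W,c=wsnap('wr4')
whites(c,im,[('wide',(.645,.0076),.046),('mid',(.536,.034),.042),('nar',(.4395,-.03),.04)])
E
```

```text
t 8.47 tcp [ 0.5877 -0.0096  0.251 ] [-180.     0.2   19.4] F [-0.3 -0.8  0.5] open 0.0875
wide [281. 122.] [ 36.  16. 234.] (249, 88, 64, 65) [0.64570688 0.00842613] 64.59511698303098
mid [226. 209.] [ 35.  19. 232.] (202, 186, 47, 44) [0.53615421 0.03540955] 52.38418631403358
nar out of view [253.62687605 298.44391669]
```

View pics/wr4.png

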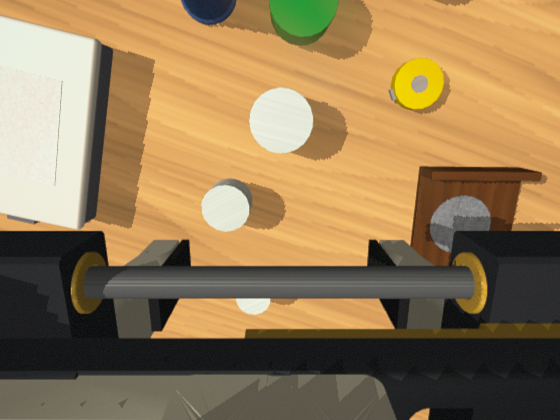

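The wide pot is at (281,121) with clear space around it, and the middle pot is at (225,208). Now I'll grasp the wide pot.

>>> servo_tool --pt "29 9 -10 0 0 0" --pt "29 9 -25 0 0 0" --pt "0 0 -35 0 0 0" --pt "0 0 -38 0 0 0" --pt "0 0 -38 0 0 0"

```text
clock: 8.93
tool_pos: [0.6462, 0.0072, 0.1049]
orientation: [-180.0, -0.0, 19.3]
force: [0.7, -0.1, -1.4]
opening: 0.0875
```

>>> servo_tool --pt "0 0 -35 0 0 0" --pt "0 0 -30 0 0 0" --pt "0 0 -18 0 0 0" --pt "0 0 -8 0 0 0" --pt "0 0 0 0 0 0"

```text
clock: 9.35
tool_pos: [0.6447, 0.007, 0.0133]
orientation: [-180.0, 0.2, 19.3]
force: [-0.6, 0.5, -0.1]
opening: 0.0878
```

>>> servo_tool --pt "0 0 0 0 0 0" --pt "0 0 0 0 0 0" --pt "0 0 0 0 0 0"

```text
clock: 9.6
tool_pos: [0.6475, 0.0085, 0.0173]
orientation: [180.0, -0.2, 19.3]
force: [1.1, -0.5, -0.4]
opening: 0.0882
```

>>> servo_tool --pt "-1 0 -6 0 0 0" --pt "0 0 0 0 0 0" --pt "0 0 0 0 0 0" --pt "0 0 0 0 0 0"

```text
clock: 9.93
tool_pos: [0.6453, 0.0084, 0.0095]
orientation: [180.0, -0.0, 19.4]
force: [0.6, -1.3, -0.0]
opening: 0.0876
```

>>> servo_tool --pt "0 0 0 0 0 0" --pt "0 0 0 0 0 0" --pt "0 0 0 0 0 0" --pt "0 0 0 0 0 0" --pt "0 0 0 0 0 0" --fingers 58

```text
clock: 10.35
tool_pos: [0.6453, 0.0084, 0.0094]
orientation: [180.0, -0.0, 19.3]
force: [-0.5, 0.6, -0.3]
opening: 0.0658
```

>>> servo_tool --pt "0 0 0 0 0 0" --pt "0 0 0 0 0 0" --pt "0 0 0 0 0 0"

```text
clock: 10.6
tool_pos: [0.6453, 0.0084, 0.0094]
orientation: [180.0, -0.0, 19.3]
force: [-0.0, 0.1, 0.4]
opening: 0.0657
```

>>> servo_tool --pt "0 0 10 0 0 0" --pt "0 0 25 0 0 0" --pt "0 0 30 0 0 0" --pt "0 0 15 0 0 0" --pt "0 -15 0 0 0 0"

```text
clock: 11.02
tool_pos: [0.6481, -0.0047, 0.0944]
orientation: [179.9, -0.4, 19.5]
force: [0.9, -0.5, -2.1]
opening: 0.0656
```

>>> servo_tool --pt "-5 -30 0 0 0 0" --pt "-7 -35 0 0 0 0" --pt "-7 -38 0 0 0 0" --pt "-7 -38 0 0 0 0" --pt "-7 -37 0 0 0 0"

```text
clock: 11.43
tool_pos: [0.611, -0.1864, 0.0891]
orientation: [-180.0, 0.1, 19.4]
force: [0.8, -0.4, -2.4]
opening: 0.0659
```

>>> servo_tool --pt "-7 -35 0 0 0 0" --pt "-4 -20 0 0 0 0" --pt "0 0 0 0 0 0" --pt "0 0 0 0 0 0" --pt "0 0 0 0 0 0"

```text
clock: 11.85
tool_pos: [0.6008, -0.2397, 0.089]
orientation: [-180.0, 0.0, 19.3]
force: [-0.1, 0.5, -2.5]
opening: 0.0656
```

>>> servo_tool --pt "0 0 -20 0 0 0" --pt "0 0 -20 0 0 0" --pt "0 0 -15 0 0 0" --pt "0 0 0 0 0 0" --pt "0 0 0 0 0 0"

```text
clock: 12.27
tool_pos: [0.601, -0.2386, 0.0338]
orientation: [-180.0, 0.1, 19.4]
force: [0.2, -0.3, -2.4]
opening: 0.0659
```

>>> servo_tool --pt "0 0 0 0 0 0" --pt "0 0 0 0 0 0" --pt "0 0 0 0 0 0"

```text
clock: 12.52
tool_pos: [0.6022, -0.2395, 0.0357]
orientation: [179.9, -0.1, 19.4]
force: [0.1, 0.3, -1.5]
opening: 0.0655
```

>>> servo_tool --pt "0 0 -8 0 0 0" --pt "0 0 -4 0 0 0" --pt "0 0 0 0 0 0" --pt "0 0 0 0 0 0" --pt "0 0 0 0 0 0"

```text
clock: 12.93
tool_pos: [0.6012, -0.2397, 0.0222]
orientation: [-180.0, 0.0, 19.3]
force: [-0.6, 0.1, -2.9]
opening: 0.0655
```

>>> servo_tool --pt "0 0 -1.5 0 0 0" --pt "0 0 -1 0 0 0" --pt "0 0 0 0 0 0" --pt "0 0 0 0 0 0"

```text
clock: 13.27
tool_pos: [0.6013, -0.2396, 0.0198]
orientation: [-180.0, 0.0, 19.4]
force: [-0.6, 0.5, -2.3]
opening: 0.0657
```

>>> servo_tool --pt "0 0 -1 0 0 0" --pt "0 0 0 0 0 0" --pt "0 0 0 0 0 0"

```text
clock: 13.52
tool_pos: [0.6015, -0.2396, 0.0194]
orientation: [180.0, -0.0, 19.4]
force: [-1.6, 0.7, 3.1]
opening: 0.0656
```

>>> servo_tool --pt "0 0 0 0 0 0" --pt "0 0 0 0 0 0" --pt "0 0 0 0 0 0" --pt "0 0 0 0 0 0" --pt "0 0 0 0 0 0" --fingers 87.6

```text
clock: 13.93
tool_pos: [0.6013, -0.2396, 0.0188]
orientation: [180.0, -0.0, 19.4]
force: [0.2, 0.1, 0.5]
opening: 0.0868
```

>>> servo_tool --pt "0 0 0 0 0 0" --pt "0 0 10 0 0 0" --pt "0 0 25 0 0 0" --pt "0 0 40 0 0 0" --pt "0 0 40 0 0 0"

```text
clock: 14.35
tool_pos: [0.6003, -0.2396, 0.1348]
orientation: [-179.9, 0.1, 19.4]
force: [0.3, -0.5, 0.4]
opening: 0.0879
```

>>> servo_tool --pt "-12 0 38 0 0 0" --pt "-12 -5 38 0 0 0" --pt "-12 -5 38 0 0 0" --pt "-12 -5 5 0 0 0" --pt "0 0 0 0 0 0"

```text
clock: 14.77
tool_pos: [0.5531, -0.2557, 0.2582]
orientation: [179.8, -0.4, 19.3]
force: [0.3, -0.5, 0.2]
opening: 0.0873
```

>>> servo_tool --pt "0 0 0 0 0 0" --pt "0 0 0 0 0 0" --pt "0 0 0 0 0 0"

```text
clock: 15.02
tool_pos: [0.5531, -0.2543, 0.2517]
orientation: [-179.9, 0.1, 19.4]
force: [0.8, 0.9, 0.1]
opening: 0.0874
```

```bash
python3 - <<'E'
from h import *
im,d,W,c=wsnap('wr5')
whites(c,im,[('wide',(.6015,-.2395),.056)])
hsv=cv2.cvtColor(im,cv2.COLOR_RGB2HSV).astype(int); s=np.zeros(hsv.shape[:2],bool); s[150:235,235:330]=1
k=blob((hsv[:,:,2]<60)&s,pix(c,[.499,-.286,.074])[0]); print('lid',*circ(c,cv2.convexHull(k)[:,0],.074))
E
```

```text
t 15.02 tcp [ 0.5531 -0.2543  0.2517] [-1.799e+02  1.000e-01  1.940e+01] F [0.8 0.9 0.1] open 0.0874
wide [281. 132.] [ 35.  11. 248.] (249, 98, 64, 66) [ 0.6018625  -0.23944932] 64.80125818603067
lid [ 0.50269879 -0.28528802] 46.96188827178194
```

View pics/wr5.png

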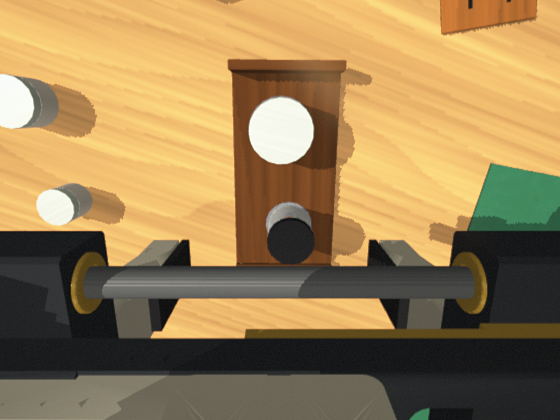

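The wide pot is within 0.5 mm of the felt centre and the jar is undisturbed. Next I'll move over the middle pot.

>>> servo_tool --pt "-7 28 0 0 0 0" --pt "-9 34 0 0 0 0" --pt "-9 36 0 0 0 0" --pt "-9 36 0 0 0 0" --pt "-9 36 0 0 0 0"

```text
clock: 15.48
tool_pos: [0.5096, -0.0831, 0.2518]
orientation: [-180.0, 0.1, 19.3]
force: [0.6, 0.7, 0.2]
opening: 0.0877
```

>>> servo_tool --pt "-9 36 0 0 0 0" --pt "-9 36 0 0 0 0" --pt "-9 27 0 0 0 0" --pt "0 0 0 0 0 0" --pt "0 0 0 0 0 0"

```text
clock: 15.9
tool_pos: [0.4831, 0.0159, 0.2524]
orientation: [180.0, 0.1, 19.6]
force: [0.0, 0.8, -0.9]
opening: 0.0877
```

>>> servo_tool --pt "0 0 0 0 0 0" --pt "0 0 0 0 0 0" --pt "0 0 0 0 0 0"

```text
clock: 16.15
tool_pos: [0.4835, 0.0135, 0.2524]
orientation: [180.0, 0.1, 19.3]
force: [-0.0, -0.0, -1.3]
opening: 0.0878
```

```bash
python3 - <<'E'
from h import *
im,d,W,c=wsnap('wr6')
whites(c,im,[('mid',(.5362,.0354),.042),('nar',(.4395,-.0295),.04)])
E
```

```text
t 16.15 tcp [0.4835 0.0135 0.2524] [1.80e+02 1.00e-01 1.93e+01] F [-0.  -0.  -1.3] open 0.0878
mid [275. 125.] [ 35.  19. 230.] (251, 99, 50, 52) [0.53618591 0.03539705] 52.47736532722203
nar [301. 227.] [ 35.  20. 230.] (284, 210, 35, 20) [ 0.43928536 -0.02900421] 39.69050426053059
```

>>> servo_tool --pt "26 11 -10 0 0 0" --pt "27 11 -25 0 0 0" --pt "0 0 -35 0 0 0" --pt "0 0 -38 0 0 0" --pt "0 0 -38 0 0 0"

```text
clock: 16.62
tool_pos: [0.5368, 0.0356, 0.1053]
orientation: [-180.0, -0.0, 19.3]
force: [1.2, 0.1, -1.1]
opening: 0.0877
```

>>> servo_tool --pt "0 0 -35 0 0 0" --pt "0 0 -30 0 0 0" --pt "0 0 -18 0 0 0" --pt "0 0 -9 0 0 0" --pt "0 0 0 0 0 0"

```text
clock: 17.03
tool_pos: [0.5352, 0.0352, 0.0128]
orientation: [180.0, 0.2, 19.3]
force: [-0.4, 1.3, -0.2]
opening: 0.0879
```

>>> servo_tool --pt "0 0 0 0 0 0" --pt "0 0 0 0 0 0" --pt "0 0 0 0 0 0" --pt "0 0 0 0 0 0"

```text
clock: 17.37
tool_pos: [0.5372, 0.0367, 0.0163]
orientation: [-180.0, -0.2, 19.4]
force: [0.1, 0.6, 0.4]
opening: 0.0875
```

>>> servo_tool --pt "0 -0.5 -6 0 0 0" --pt "0 0 0 0 0 0" --pt "0 0 0 0 0 0" --pt "0 0 0 0 0 0"

```text
clock: 17.7
tool_pos: [0.5363, 0.0359, 0.0089]
orientation: [180.0, 0.0, 19.4]
force: [-0.1, 0.4, -0.6]
opening: 0.0875
```

>>> servo_tool --pt "0 0 0 0 0 0" --pt "0 0 0 0 0 0" --pt "0 0 0 0 0 0" --pt "0 0 0 0 0 0" --pt "0 0 0 0 0 0" --fingers 46

```text
clock: 18.12
tool_pos: [0.5363, 0.0359, 0.0089]
orientation: [180.0, -0.0, 19.4]
force: [0.2, -0.2, 0.4]
opening: 0.0599
```

>>> servo_tool --pt "0 0 0 0 0 0" --pt "0 0 0 0 0 0" --pt "0 0 0 0 0 0" --pt "0 0 0 0 0 0" --pt "0 0 0 0 0 0"

```text
clock: 18.53
tool_pos: [0.5363, 0.0359, 0.0089]
orientation: [180.0, 0.0, 19.3]
force: [-0.0, -0.2, 0.3]
opening: 0.0534
```

>>> servo_tool --pt "0 0 10 0 0 0" --pt "0 0 25 0 0 0" --pt "0 0 35 0 0 0" --pt "0 0 30 0 0 0" --pt "4 -15 10 0 0 0"

```text
clock: 18.95
tool_pos: [0.5424, 0.0226, 0.1243]
orientation: [180.0, -0.4, 19.5]
force: [2.0, 0.6, -1.3]
opening: 0.0534
```

>>> servo_tool --pt "8 -32 0 0 0 0" --pt "9 -38 0 0 0 0" --pt "9 -38 0 0 0 0" --pt "9 -38 0 0 0 0" --pt "9 -38 0 0 0 0"

```text
clock: 19.37
tool_pos: [0.5843, -0.1648, 0.1197]
orientation: [-180.0, -0.0, 19.4]
force: [0.3, 1.4, -0.8]
opening: 0.0534
```

>>> servo_tool --pt "9 -38 0 0 0 0" --pt "5.7 -25 0 0 0 0" --pt "3 -13.2 0 0 0 0" --pt "0 0 0 0 0 0" --pt "0 0 0 0 0 0"

```text
clock: 19.78
tool_pos: [0.6014, -0.2397, 0.1187]
orientation: [-180.0, 0.0, 19.3]
force: [0.0, 0.4, -2.2]
opening: 0.0535
```

>>> servo_tool --pt "0 0 -20 0 0 0" --pt "0 0 -15 0 0 0" --pt "0 0 -5 0 0 0" --pt "0 0 0 0 0 0" --pt "0 0 0 0 0 0"

```text
clock: 20.2
tool_pos: [0.6022, -0.2385, 0.0795]
orientation: [180.0, 0.0, 19.4]
force: [1.3, -0.3, -1.8]
opening: 0.0535
```

>>> servo_tool --pt "0 0 0 0 0 0" --pt "0 0 0 0 0 0" --pt "0 0 0 0 0 0" --pt "0 0 0 0 0 0" --pt "0 0 0 0 0 0"

```text
clock: 20.62
tool_pos: [0.6021, -0.2394, 0.0793]
orientation: [180.0, -0.0, 19.3]
force: [0.5, 0.2, -1.8]
opening: 0.0537
```

Lowering 14.4 mm to contact.

>>> servo_tool --pt "0 0 -7 0 0 0" --pt "0 0 -4 0 0 0" --pt "0 0 0 0 0 0" --pt "0 0 0 0 0 0" --pt "0 0 0 0 0 0"

```text
clock: 21.03
tool_pos: [0.6019, -0.2394, 0.0676]
orientation: [-180.0, 0.0, 19.3]
force: [0.3, 0.2, -0.9]
opening: 0.0534
```

>>> servo_tool --pt "0 0 -1.5 0 0 0" --pt "0 0 -1 0 0 0" --pt "0 0 0 0 0 0" --pt "0 0 0 0 0 0"

```text
clock: 21.37
tool_pos: [0.602, -0.2393, 0.0653]
orientation: [-180.0, 0.0, 19.3]
force: [0.5, -0.0, -1.3]
opening: 0.0535
```

>>> servo_tool --pt "0 0 -1 0 0 0" --pt "0 0 0 0 0 0" --pt "0 0 0 0 0 0"

```text
clock: 21.62
tool_pos: [0.6022, -0.2394, 0.0649]
orientation: [180.0, -0.0, 19.4]
force: [-1.6, 0.6, 2.5]
opening: 0.0535
```

>>> servo_tool --pt "0 0 0 0 0 0" --pt "0 0 0 0 0 0" --pt "0 0 0 0 0 0" --pt "0 0 0 0 0 0" --pt "0 0 0 0 0 0" --fingers 87.6

```text
clock: 22.03
tool_pos: [0.602, -0.2393, 0.0642]
orientation: [-180.0, 0.0, 19.3]
force: [0.1, -0.7, -0.4]
opening: 0.0813
```

>>> servo_tool --pt "0 0 0 0 0 0" --pt "0 0 10 0 0 0" --pt "0 0 25 0 0 0" --pt "0 0 40 0 0 0" --pt "0 0 40 0 0 0"

```text
clock: 22.45
tool_pos: [0.6011, -0.2393, 0.1803]
orientation: [-179.9, 0.1, 19.4]
force: [1.7, 0.2, 0.5]
opening: 0.0879
```

>>> servo_tool --pt "-16 -4 38 0 0 0" --pt "-16 -5 32 0 0 0" --pt "-16 -6 0 0 0 0" --pt "0 0 0 0 0 0" --pt "0 0 0 0 0 0"

```text
clock: 22.87
tool_pos: [0.5536, -0.2546, 0.2511]
orientation: [179.9, -0.1, 19.3]
force: [-0.6, 0.1, -0.3]
opening: 0.0872
```

>>> servo_tool --pt "0 0 0 0 0 0" --pt "0 0 0 0 0 0" --pt "0 0 0 0 0 0" --pt "0 0 0 0 0 0"

```text
clock: 23.2
tool_pos: [0.5542, -0.2541, 0.2485]
orientation: [-180.0, 0.1, 19.4]
force: [0.0, -0.1, -0.1]
opening: 0.0872
```

```bash
python3 - <<'E'
from h import *
im,d,W,c=wsnap('wr7')
whites(c,im,[('mid',(.602,-.2394),.098)])
E
```

```text
t 23.2 tcp [ 0.5542 -0.2541  0.2485] [-1.80e+02  1.00e-01  1.94e+01] F [ 0.  -0.1 -0.1] open 0.0872
mid [281. 135.] [ 35.  11. 249.] (249, 99, 62, 67) [ 0.6036357  -0.23790248] 56.35687267759278
```

View pics/wr7.png

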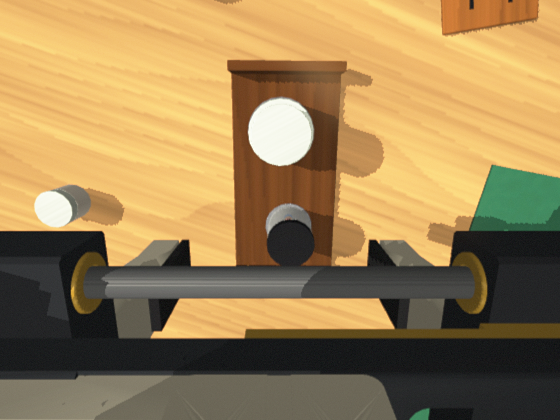

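The middle pot stands on the wide one at about (281,133), but the two white lids merge in colour. I'll separate them by depth.

```bash
cat >> h.py <<'E'
def top_by_depth(W,c,xy,z,tol=.015):
    m=(abs(W[:,:,2]-z)<tol)&(np.hypot(W[:,:,0]-xy[0],W[:,:,1]-xy[1])<.06)
    k=blob(m,pix(c,[*xy,z])[0]); return circ(c,cv2.convexHull(k)[:,0],z),np.nanmedian(W[m][:,2])
E
python3 - <<'E'
from h import *
im,c,W=load('wr7'); print(top_by_depth(W,c,(.602,-.2394),.098))
im,c,W=load('wr5'); print('ref wide',top_by_depth(W,c,(.602,-.2394),.056))
E
```

```text
((array([ 0.60180907, -0.23947869]), np.float64(53.42809417548762)), np.float64(0.09848005700303314))
ref wide ((array([ 0.60157633, -0.23967957]), np.float64(65.26654013496892)), np.float64(0.05652857519766927))
```

>>> servo_tool --pt "-15 20 0 0 0 0" --pt "-22 30 0 0 0 0" --pt "-22 30 0 0 0 0" --pt "-22 30 0 0 0 0" --pt "-22 30 0 0 0 0"

```text
clock: 23.67
tool_pos: [0.4499, -0.1134, 0.2488]
orientation: [-180.0, 0.1, 19.3]
force: [0.4, 1.7, 1.7]
opening: 0.0872
```

>>> servo_tool --pt "-22 30 0 0 0 0" --pt "-15 30 0 0 0 0" --pt "-10 10 0 0 0 0" --pt "0 0 0 0 0 0" --pt "0 0 0 0 0 0"

```text
clock: 24.08
tool_pos: [0.404, -0.0436, 0.2498]
orientation: [180.0, -0.1, 19.5]
force: [0.4, -1.1, -0.4]
opening: 0.0874
```

>>> servo_tool --pt "0 0 0 0 0 0" --pt "0 0 0 0 0 0" --pt "0 0 0 0 0 0"

```text
clock: 24.33
tool_pos: [0.4043, -0.0448, 0.2491]
orientation: [180.0, 0.1, 19.3]
force: [-0.6, 0.0, -0.1]
opening: 0.0877
```

```bash
python3 - <<'E'
from h import *
im,d,W,c=wsnap('wr8'); print(ctrl.get_obs()['joint_pos'])
whites(c,im,[('nar',(.4395,-.0295),.04)]); print(top_by_depth(W,c,(.4395,-.029),.04,.01))
E
```

```text
t 24.33 tcp [ 0.4043 -0.0448  0.2491] [1.80e+02 1.00e-01 1.93e+01] F [-0.6  0.  -0.1] open 0.0877
[ 2.18054902e+01 -6.93863702e+00 -2.83095479e+01  1.90763786e-03
 -6.86866589e+01  8.74646167e+01]
nar [276. 143.] [ 36.  18. 232.] (257, 124, 38, 39) [ 0.43890744 -0.02921068] 40.46093952900654
((array([ 0.43884425, -0.02940728]), np.float64(41.27537646667581)), np.float64(0.04052720816823313))
```

The middle pot is concentric with the wide one to within 0.5 mm. The narrow pot is at (0.4389,-0.0293); I'll grasp it next.

>>> servo_tool --pt "17 8 -10 0 0 0" --pt "17.6 7.5 -25 0 0 0" --pt "0 0 -35 0 0 0" --pt "0 0 -38 0 0 0" --pt "0 0 -38 0 0 0"

```text
clock: 24.8
tool_pos: [0.4391, -0.0292, 0.102]
orientation: [-180.0, -0.1, 19.3]
force: [0.7, 1.4, -0.3]
opening: 0.0879
```

>>> servo_tool --pt "0 0 -35 0 0 0" --pt "0 0 -28 0 0 0" --pt "0 0 -16 0 0 0" --pt "0 0 -8 0 0 0" --pt "0 0 0 0 0 0"

```text
clock: 25.22
tool_pos: [0.4376, -0.0296, 0.0146]
orientation: [180.0, 0.2, 19.3]
force: [-0.4, -0.8, 0.2]
opening: 0.0874
```

>>> servo_tool --pt "0 0 0 0 0 0" --pt "0 0 0 0 0 0" --pt "0 0 0 0 0 0" --pt "0 0 0 0 0 0"

```text
clock: 25.55
tool_pos: [0.4394, -0.0285, 0.0175]
orientation: [-180.0, -0.1, 19.4]
force: [-0.2, -0.8, 0.3]
opening: 0.0879
```

>>> servo_tool --pt "0 -0.3 -7 0 0 0" --pt "0 0 0 0 0 0" --pt "0 0 0 0 0 0" --pt "0 0 0 0 0 0"

```text
clock: 25.88
tool_pos: [0.4385, -0.0291, 0.0093]
orientation: [180.0, 0.0, 19.4]
force: [0.0, -0.7, -0.4]
opening: 0.0878
```

>>> servo_tool --pt "0 0 0 0 0 0" --pt "0 0 0 0 0 0" --pt "0 0 0 0 0 0" --pt "0 0 0 0 0 0" --pt "0 0 0 0 0 0" --fingers 35

```text
clock: 26.3
tool_pos: [0.4386, -0.0291, 0.0094]
orientation: [180.0, -0.0, 19.3]
force: [-0.2, 0.4, 0.4]
opening: 0.0599
```

>>> servo_tool --pt "0 0 0 0 0 0" --pt "0 0 0 0 0 0" --pt "0 0 0 0 0 0" --pt "0 0 0 0 0 0" --pt "0 0 0 0 0 0"

```text
clock: 26.72
tool_pos: [0.4386, -0.0291, 0.0094]
orientation: [180.0, 0.0, 19.3]
force: [-0.2, 0.7, 0.1]
opening: 0.0415
```

>>> servo_tool --pt "0 0 10 0 0 0" --pt "0 0 25 0 0 0" --pt "0 0 38 0 0 0" --pt "0 0 38 0 0 0" --pt "5 -7 35 0 0 0"

```text
clock: 27.13
tool_pos: [0.4426, -0.0359, 0.1573]
orientation: [-180.0, 0.0, 19.4]
force: [1.0, 0.8, -2.0]
opening: 0.0415
```

>>> servo_tool --pt "18 -23 9 0 0 0" --pt "23 -30 0 0 0 0" --pt "23 -30 0 0 0 0" --pt "23 -30 0 0 0 0" --pt "23 -30 0 0 0 0"

```text
clock: 27.55
tool_pos: [0.5543, -0.1806, 0.1643]
orientation: [-180.0, -0.0, 19.4]
force: [0.8, 1.3, -1.3]
opening: 0.0413
```

>>> servo_tool --pt "23 -29 0 0 0 0" --pt "16 -20 0 0 0 0" --pt "9 -11.5 0 0 0 0" --pt "0 0 0 0 0 0" --pt "0 0 0 0 0 0"

```text
clock: 27.97
tool_pos: [0.6011, -0.2402, 0.1631]
orientation: [-179.9, 0.1, 19.3]
force: [-0.3, 0.8, -1.1]
opening: 0.0412
```

>>> servo_tool --pt "0 0 -20 0 0 0" --pt "0 0 -15 0 0 0" --pt "0 0 -8 0 0 0" --pt "0 0 0 0 0 0" --pt "0 0 0 0 0 0"

```text
clock: 28.38
tool_pos: [0.6014, -0.2391, 0.1216]
orientation: [-180.0, 0.0, 19.4]
force: [-0.3, -0.8, 0.1]
opening: 0.0416
```

>>> servo_tool --pt "0 0 0 0 0 0" --pt "0 0 0 0 0 0" --pt "0 0 0 0 0 0" --pt "0 0 0 0 0 0" --pt "0 0 0 0 0 0"

```text
clock: 28.8
tool_pos: [0.6017, -0.2397, 0.1218]
orientation: [180.0, -0.0, 19.3]
force: [0.3, -0.7, -0.6]
opening: 0.0414
```

>>> servo_tool --pt "0 0 -7 0 0 0" --pt "0 0 -4 0 0 0" --pt "0 0 0 0 0 0" --pt "0 0 0 0 0 0" --pt "0 0 0 0 0 0"

```text
clock: 29.22
tool_pos: [0.6016, -0.2397, 0.1102]
orientation: [-180.0, 0.0, 19.3]
force: [0.4, 0.4, -0.2]
opening: 0.0412
```

>>> servo_tool --pt "0 0 -1.5 0 0 0" --pt "0 0 -1 0 0 0" --pt "0 0 0 0 0 0" --pt "0 0 0 0 0 0"

```text
clock: 29.55
tool_pos: [0.6016, -0.2396, 0.1078]
orientation: [-180.0, 0.0, 19.4]
force: [0.2, -0.7, -0.9]
opening: 0.0419
```

>>> servo_tool --pt "0 0 -1 0 0 0" --pt "0 0 0 0 0 0" --pt "0 0 0 0 0 0"

```text
clock: 29.8
tool_pos: [0.6019, -0.2397, 0.1074]
orientation: [180.0, -0.0, 19.4]
force: [-1.0, 0.6, 2.3]
opening: 0.0409
```

Contact. I'll release, retreat and check.

>>> servo_tool --pt "0 0 0 0 0 0" --pt "0 0 0 0 0 0" --pt "0 0 0 0 0 0" --pt "0 0 0 0 0 0" --pt "0 0 0 0 0 0" --fingers 87.6

```text
clock: 30.22
tool_pos: [0.6015, -0.2396, 0.1067]
orientation: [-180.0, 0.0, 19.3]
force: [0.1, 0.1, 1.0]
opening: 0.0696
```

>>> servo_tool --pt "0 0 0 0 0 0" --pt "0 0 10 0 0 0" --pt "0 0 25 0 0 0" --pt "0 0 40 0 0 0" --pt "0 0 40 0 0 0"

```text
clock: 30.63
tool_pos: [0.6007, -0.2396, 0.2229]
orientation: [-179.9, 0.1, 19.4]
force: [1.9, 0.3, 0.5]
opening: 0.0876
```

>>> servo_tool --pt "-16 -4 30 0 0 0" --pt "-20 -5 10 0 0 0" --pt "-16 -6 0 0 0 0" --pt "0 0 0 0 0 0" --pt "0 0 0 0 0 0"

```text
clock: 31.05
tool_pos: [0.5491, -0.2549, 0.2633]
orientation: [180.0, -0.1, 19.3]
force: [-0.5, 0.3, -0.8]
opening: 0.0876
```

>>> servo_tool --pt "0 0 0 0 0 0" --pt "0 0 0 0 0 0" --pt "0 0 0 0 0 0" --pt "0 0 0 0 0 0"

```text
clock: 31.38
tool_pos: [0.5499, -0.2544, 0.2613]
orientation: [-180.0, 0.1, 19.4]
force: [0.1, -0.2, 0.1]
opening: 0.0877
```

```bash
python3 - <<'E'
from h import *
im,d,W,c=wsnap('wr9')
print('nar',top_by_depth(W,c,(.6018,-.2395),.138)); print('nar+mid',top_by_depth(W,c,(.6018,-.2395),.118,.033))
hsv=cv2.cvtColor(im,cv2.COLOR_RGB2HSV).astype(int); uv=pix(c,[.499,-.286,.074])[0]; print('lid px',uv)
s=np.zeros(hsv.shape[:2],bool); s[150:232,235:335]=1
k=blob((hsv[:,:,2]<60)&s,uv); print('lid',*circ(c,cv2.convexHull(k)[:,0],.074),cv2.boundingRect(k))
im,d,W,c=snap('scene')
cv2.imwrite('pics/sc9.png',cv2.resize(im[130:330,100:400],None,fx=2.6,fy=2.6,interpolation=cv2.INTER_CUBIC)[:,:,::-1])
E
```

```text
t 31.38 tcp [ 0.5499 -0.2544  0.2613] [-1.80e+02  1.00e-01  1.94e+01] F [ 0.1 -0.2  0.1] open 0.0877
nar ((array([ 0.60203609, -0.23967043]), np.float64(41.26791367436036)), np.float64(0.13849351530930348))
nar+mid ((array([ 0.60248794, -0.23906793]), np.float64(49.987367515807136)), np.float64(0.13823135704312373))
lid px [290.61260326 236.4855213 ]
lid [ 0.50210781 -0.28527814] 47.50980840799017 (269, 213, 45, 19)
```

View pics/sc9.png

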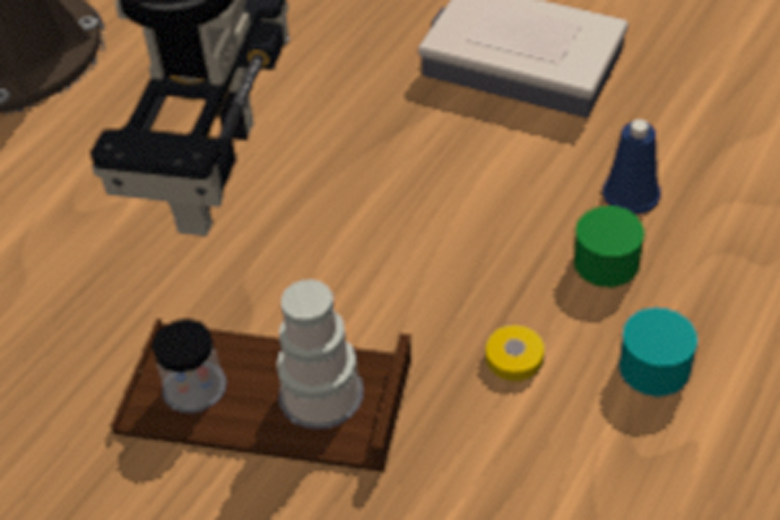

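View pics/wr9.png

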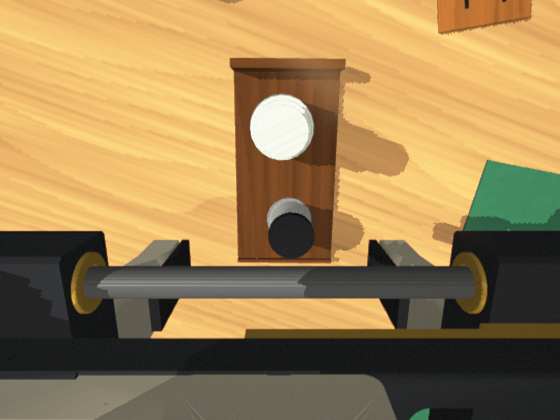

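The scene picture shows the jar upright on the front felt at (188,365) and the straight three-pot pile at (318,350). The box, cone and tape are in place. The wrist view agrees, with the pile at (281,127) and the jar lid at (291,235). Everything is released, so I'll hand the job in.

```bash
python3 -c "
from plant import ctrl
print(ctrl.close_job())"
```

```text
the job is handed in; nothing more can be done
None
```

The job is done and handed in at about 31 s of the 96 s allowed. The jar was moved to the front felt first. The wide, middle and narrow pots were then stacked one at a time on the rear felt. The gripper is open and clear of everything.

| Item | Measured position | Target | Offset |
|---|---|---|---|
| Jar (just after placing) | (0.4993, -0.2866) | front felt (0.4985, -0.286) | about 1 mm |
| Wide pot | (0.6019, -0.2394) | rear felt (0.6015, -0.2395) | about 0.5 mm |
| Middle pot | (0.6018, -0.2395) | rear felt | about 0.3 mm |
| Narrow pot | (0.6020, -0.2397) | rear felt | about 0.5 mm |

- **Final pictures:** the pile looks straight and the jar upright. The organiser box, cone and tape look unmoved, though I judged this by eye and did not measure them.
- **Forces:** the highest force I read was about 6 N, when the jar touched the felt.
- **A check that disagreed:** two later automatic fits of the jar lid read about 3 mm off, at x ≈ 0.502. In both, my fit window cut off the near edge of the lid, so I trust the earlier full view. The jar was not touched after it was placed.

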